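Rock a seized drive shaft off a food processor and lay it out to drain

TASK

The food processor's plug-in drive shaft has seized on its spindle: work it off by twisting it a little back and forth while you pull it up, without lifting or dragging the power unit, which nothing holds down. Set the shaft down on the worktop and take a fresh hold, since it cannot be laid flat from the hold that pulled it off, then lay it on its side in the wire draining rack, wholly inside the rim. Leave the other things on the worktop where they are.

Things in the scene. Friction and masses are not known exactly. Their poses are not given: they have to be found in the camera images.
- drive_shaft: White plastic drive shaft of a food processor, 124 mm long, 130 g. Origin: centre of its open lower end; own z runs along it to the closed top. Round foot 52 mm across, 38 mm high; cone to 46 mm; square grip 30 x 30 mm from 46 to 118 mm (flats face own x and y, thin grey stripe on each); small pip on top. At the start it is fully down on the spindle, its centre line upright.
- shaft_grip (a point): Point on the shaft's centre line in the middle of the upper part of its square grip, 95 mm above the shaft's origin; axes as the shaft's.
- shaft_socket (a point): Inner end of the bore in the shaft's foot, on the centre line, 34 mm above the shaft's origin. The bore is 28 mm across. The foot's lowest 10 mm is cut away at own +y and -y in two notches about 90 degrees wide, which take the drive dogs of the spindle.
- shaft_top (a point): Top end of the shaft's centre line, 124 mm above the shaft's origin. On a flat surface the shaft can stand on its foot; let go with the foot's edge on the surface and leaning over by 45 degrees or more, it tips on to its side and lies there steadily on the foot and one flat, centre line 26 mm up at the foot and 16 mm at this end.
- power_unit: Power unit of the food processor: white box 190 mm (own x) x 176 mm (own y), 66 mm high, with rounded edges, a round bowl seat on top (to 82 mm) and a speed dial on its front (own -x, reaching 110 mm from the centre). Origin: centre of its underside; own z up. It stands loose on rubber feet and weighs 2.4 kg (about 24 N).
- spindle_seat (a point): Foot of the upright steel spindle, on its axis, 82 mm above the unit's underside: the shaft's lower end rests here. Spindle 26 mm across, 32 mm high. Two drive dogs at its foot (unit's own +y and -y, 9 mm high) stand in the shaft's notches: until it has risen 9 mm, the shaft turns only about 0.4 rad either way from where its axes are parallel to the unit's; more turns the unit.
- spindle_balls (a point): On the spindle's axis, 21 mm above its foot: four sprung balls grip the bore by friction until the shaft has risen about 22 mm. A straight pull needs 26 to 35 N and lifts the unit. While the shaft turns back and forth (about 0.5 N m) the pull falls to about 10 N, if it rises only some 3 mm per 0.6 rad of turning; it stays where it is left.
- dial_front (a point): Middle of the front of the power unit's speed dial, 110 mm in front of the unit's centre and 38 mm above its underside; does not need to be used.
- wire_rack: Small steel wire draining rack, fixed, 238 mm long (own y), 138 mm wide (own x). Origin: on the worktop under its middle. Rim wire 55 mm above the worktop; floor of thin wires (along own x, 24 mm apart), top 32 mm above the worktop; inside 226 x 126 mm. A shaft lying in it has its centre line about 58 mm above the worktop at the foot and 48 mm at its top.
- mug_tea: Two-tone ceramic mug with a handle, 86 mm across (117 mm with its handle), 88 mm high; bystander. Origin: centre of its underside. Behind it jars stand along the wall, from x = 0.74 m on, with utensils hanging above them.
- cup_espresso: Small striped cup with a handle, 65 mm across (88 mm with its handle), 50 mm high; bystander. Origin: centre of its underside. A tall kettle stands at the far left of the worktop, beyond y = 0.42 m, and the processor's clear bowl at its far right corner.
- lemon: Lemon, 78 x 55 x 56 mm; bystander. Origin: underside.
- garlic: Garlic bulb, 60 mm; bystander. Origin: underside.
Things that resemble listed ones, but are neither listed nor needed, are in the scene too. Leave any pink or turquoise look-alike of the drive_shaft alone.

How it is judged:
By the outcome, as a careful person would: the job done as asked, in the order asked, and still so for the second after the job is handed in, with the robot touching nothing.
It also fails if it takes over 72 s, if anything falls off the work surface, if the arm or the gripper's body presses on something with over 40 N, if the wrist force passes 120 N, or if a joint passes its speed limit or range.

ROBOT

A 7-joint arm with a two-finger parallel gripper is mounted at the origin on a cart in front of the work surface, level with it; the furniture and walls round the work are solid. World frame = base frame: x ahead of the robot, y to its left, z up, the work surface at z = 0. Lengths are in m, angles in rad, forces in N, time in s.
With the tool pointing down it reaches from about 0.4 to 0.75 m from the base axis. Payload 19.5 kg.
Tool frame: the origin (TCP) lies midway between the tips of the shut fingers; the grasp point (between the pads) lies 19 mm behind it; z points along the fingers, y is the line along which they close (so a half turn about z gives the same grasp; the last joint's range is limited). The gripper opens to 85 mm and grips with 20 to 120 N. Pads are 22 mm wide; open, the fingers measure 114 mm over their backs; the gripper's body (76 mm by 85 mm) begins 54 mm behind the grasp point. The pads swing forward as they close: fully open they stand 13 mm farther back than shut.
Start: joints at [1.148, 0.707, -0.028, 1.485, 0.022, 0.951, -0.075], TCP at [0.214, -0.534, 0.231] pointing down, gripper open.
Joint ranges: [-2.71, 2.71], [-0.32, 2.16], [-1.57, 1.52], [0, 2.45], [-1.46, 4.6], [0, 2.02], [-2.83, 2.83]. Speed limits (rad/s): [1.89, 1.89, 2.57, 2.57, 3.01, 3.01, 3.01].

INTERFACE

Orientations are given as a 3x3 rotation matrix whose columns are the frame's x, y, z axes.
In Python, from workcell import * gives the robot as it stands. Calls block until the motion is done:
- move_pose(position, orientation): joint-space move of the TCP to a pose.
- move_l(position, velocity=0.15, attitude=None): straight line of the TCP; attitude=None keeps the orientation; velocity is the mean speed in m/s.
- goto_joints(angles): joint-space move.
- move_gripper(opening, grip_force=None): finger opening in m; grip_force is the grip in N (None keeps the last); returns when the fingers have stopped.
- dwell(seconds).
- ik(position, orientation): joint angles nearest the present ones, or None.
- state(): the state.
- grab_frame(name): name is "scene" or "top" or "wrist"; returns the picture (420x560x3 uint8, red, green, blue); there is no depth.
- camera_info(name): a dict with "intrinsics" (3x3 intrinsics, pixels), "cam_to_world" (4x4, takes a point from camera to world coordinates); the wrist camera has in their place "hand_eye" (4x4, takes a point from camera to tool coordinates, whose origin is the TCP and whose axes are the flange's). Camera axes: x right, y down, z forward; pixel columns grow to the right and rows downward; lengths in m; the calibration is good to about 2 mm. A picture is of the moment at which its call begins: read the wrist's pose just before it. camera_info takes no time and is no camera call.
A pose or a line that the arm cannot do raises IKError and nothing moves.
- sign_off(): hands the job in; it is judged then, once.
The state is a dict: "t": time; "q": joint angles; "dq": joint speeds; "joint_efforts": joint torques, N m; "eef_pos": TCP position; "orientation": TCP orientation; "ft_force": force on the tool from outside, world axes, zero at the start; "wrist_torque": the same for the moment, N m; "grip_width": finger opening in m; "gripper_force": force on a finger pad.
Only numpy, scipy, OpenCV 4.12 (cv2) and the standard library are available. Lean on these libraries where they do the work, as an engineer would, in place of code of your own. Each camera call takes 0.05 s, during which the arm holds its last target. There are 200 camera calls.

## Working session

There is one attempt and no reset: what is moved stays moved. The work goes in short steps, each a Python script; the robot and the scene stay as the last script left them, time stands still between calls to the robot, and variables do not carry over. Pictures are saved under pics/ and viewed, at most 10 in all, crops included, and the job is handed in when it is done.

```bash
mkdir -p pics; ls
python3 - <<'E'
from workcell import *
import cv2,numpy as np
for n in("scene","top"):
    cv2.imwrite(f"pics/{n}0.png",grab_frame(n)[:,:,::-1])
    c=camera_info(n);print(n,np.round(c["intrinsics"],2).tolist(),np.round(c["cam_to_world"],4).tolist())
print(camera_info("wrist"));print(state())
E
```

```text
pics
scene [[528.78, 0.0, 279.14], [0.0, 528.78, 221.2], [0.0, 0.0, 1.0]] [[-0.4081, -0.4777, 0.778, -0.7716], [-0.9128, 0.1956, -0.3586, 0.5885], [0.0191, -0.8565, -0.5159, 0.9964], [0.0, 0.0, 0.0, 1.0]]
top [[428.08, 0.0, 277.09], [0.0, 428.08, 210.74], [0.0, 0.0, 1.0]] [[-0.0102, -0.9814, 0.1918, 0.2912], [-0.9999, 0.0121, 0.009, -0.0293], [-0.0112, -0.1917, -0.9814, 1.3558], [0.0, 0.0, 0.0, 1.0]]
{'intrinsics': array([[323.40106988,   0.        , 280.41063451],
       [  0.        , 323.40106988, 204.42983625],
       [  0.        ,   0.        ,   1.        ]]), 'hand_eye': array([[ 5.17279916e-04, -9.66043843e-01, -2.58377680e-01,
         6.42894650e-02],
       [ 9.99999862e-01,  4.75401291e-04,  2.24560241e-04,
         3.90907301e-04],
       [-9.41019559e-05, -2.58377760e-01,  9.66043956e-01,
        -1.41243923e-01],
       [ 0.00000000e+00,  0.00000000e+00,  0.00000000e+00,
         1.00000000e+00]])}
{'t': 0.1, 'q': array([ 1.14828688,  0.70701479, -0.02761633,  1.48497394,  0.02202071,
        0.95088912, -0.07548938]), 'dq': array([-0.00050763, -0.00192673,  0.00184405, -0.00177717,  0.00031817,
        0.0006898 ,  0.00122866]), 'joint_efforts': array([ 6.25471312e-04, -8.84295273e+01,  1.23648260e+00, -2.36460596e+01,
        1.70781330e-02,  4.96527617e-03,  2.25363340e-05]), 'eef_pos': array([ 0.21361597, -0.53358575,  0.23088403]), 'orientation': array([[ 9.28355970e-01,  3.71692111e-01, -4.08345889e-04],
       [ 3.71692332e-01, -9.28355542e-01,  8.93218456e-04],
       [-4.70879157e-05, -9.81003722e-04, -9.99999518e-01]]), 'ft_force': array([0.00725434, 0.05025983, 0.01760784]), 'wrist_torque': array([ 0.01804101, -0.01928322, -0.0286624 ]), 'gripper_force': 0.0, 'grip_width': 0.08566199244856618}
```

View pics/scene0.png

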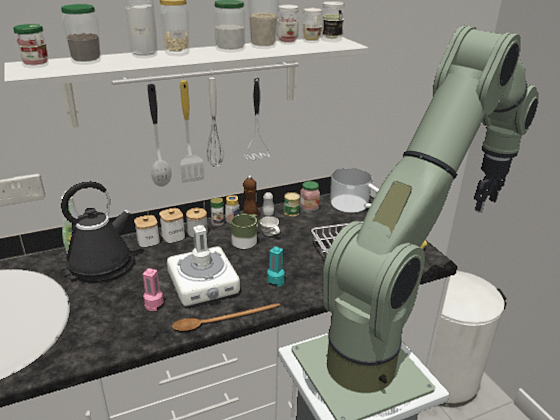

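View pics/top0.png

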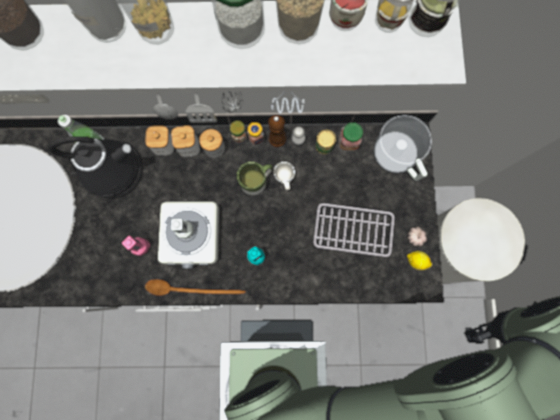

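The scene view shows the white unit at about (203,275) with the white shaft on it at (200,240). In the top view the unit is at (188,233) and the rack at (354,230). There are three shaft-like things in the top view: pink (135,245), turquoise (256,256) and white (180,228), which stands on the power unit. The white one is the one meant. I'll confirm it in an enlarged crop.

Run:
```python
import cv2,numpy as np
t=cv2.imread("pics/top0.png");s=cv2.imread("pics/scene0.png")
a=cv2.resize(t[193:273,150:225],None,fx=5.3,fy=5.3,interpolation=cv2.INTER_CUBIC)
b=cv2.resize(s[215:310,160:250],None,fx=4.4,fy=4.4,interpolation=cv2.INTER_CUBIC)
h=max(a.shape[0],b.shape[0])
p=lambda i:cv2.copyMakeBorder(i,0,h-i.shape[0],0,0,cv2.BORDER_CONSTANT)
o=np.hstack([p(a),p(b)]);print(a.shape,b.shape,o.shape);cv2.imwrite("pics/crop1.png",o)
c=cv2.resize(t[190:280,300:450],None,fx=5.2,fy=5.2,interpolation=cv2.INTER_CUBIC)
cv2.imwrite("pics/crop2.png",c)
```

```text
(424, 398, 3) (418, 396, 3) (424, 794, 3)
```

View pics/crop1.png

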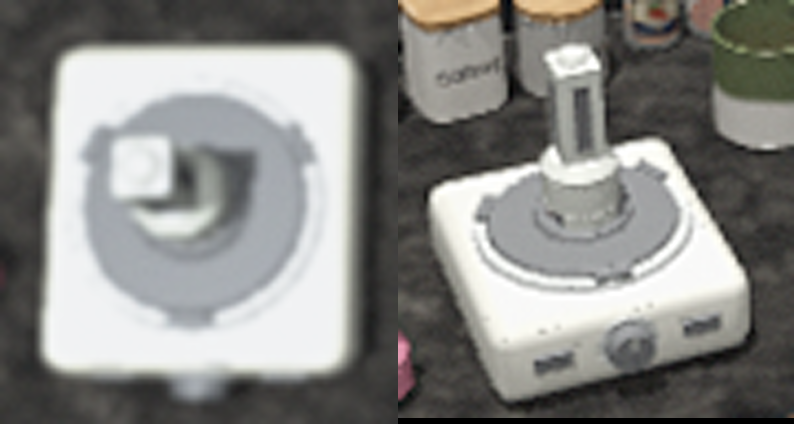

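View pics/crop2.png

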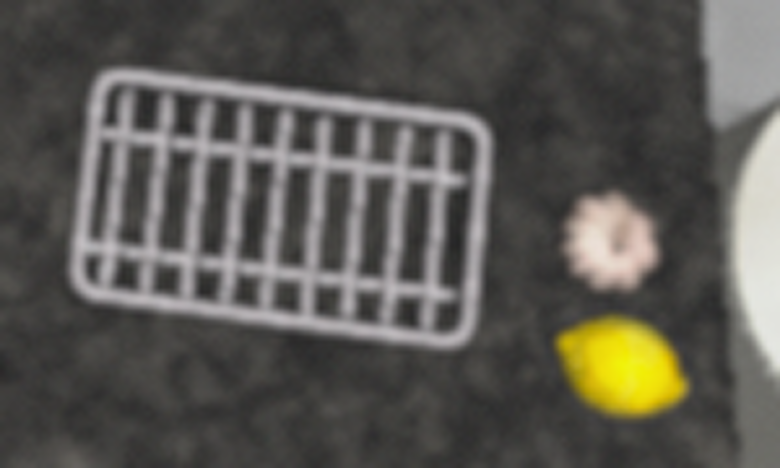

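The top crop shows a white shaft with a grey stripe, standing on the unit's spindle with its flats parallel to the unit. Its pip is at top px (177.3,223.7) and scene px (200.1,228.1). The rack rim corners in the second crop are at (97,70), (490,118), (468,347) and (72,297).

```bash
cat > h.py <<'E'
from workcell import *
import numpy as np, cv2
from scipy.spatial.transform import Rotation as R
def ray(n,px):
    c=camera_info(n);T=c["cam_to_world"];d=T[:3,:3]@np.linalg.solve(c["intrinsics"],[px[0],px[1],1.]);return T[:3,3],d
def atz(n,px,z):
    o,d=ray(n,px);return o+d*(z-o[2])/d[2]
def tri(a,b):
    (o,d),(p,e)=ray("top",a),ray("scene",b)
    s=np.linalg.lstsq(np.c_[d,-e],p-o,rcond=None)[0];q,w=o+d*s[0],p+e*s[1];return (q+w)/2,np.linalg.norm(q-w)
E
python3 - <<'E'
from h import *
np.set_printoptions(precision=4,suppress=True)
print("pip",tri((177.0,223.5),(200.0,228.0)),atz("top",(177,223.5),.206),atz("scene",(200,228),.206))
f=lambda p:(p[0]/5.3+150-.4,p[1]/5.3+193-.4)
sq=[f(p) for p in[(110,138),(172,137),(175,194),(112,198)]]
print("square",[atz("top",p,.2)[:2] for p in sq])
print("unit top corners",[atz("top",f(p),.066)[:2] for p in[(60,47),(357,47),(352,372),(42,374)]])
print("dial",atz("top",f((197,395)),.038))
g=lambda p:(p[0]/5.2+300-.4,p[1]/5.2+190-.4)
rk=np.array([atz("top",g(p),.055)[:2] for p in[(95,68),(492,115),(470,350),(70,300)]]);print("rack",rk,rk.mean(0))
for n,p in dict(turq=(256,256),pink=(135,245),espr=(284,172),mug=(252,178),spoon=(242,292),lemon=(419,260),garlic=(417,236)).items():print(n,atz("top",p,.03)[:2])
# ik tests for tilted holds: tool z tilted by a from down toward heading h
def ori(h,a,flip=1):
    u=np.array([np.cos(h),np.sin(h),0]);z=np.sin(a)*u-np.cos(a)*np.array([0,0,1]);y=flip*np.array([-np.sin(h),np.cos(h),0]);return np.c_[np.cross(y,z),y,z]
for y0 in(-.03,-.0):
  for x0 in(.45,.55):
    for h in(0,.8,1.57,-.8,-1.57,3.14):
      r=[]
      for a in(30,45,60,75,90):
        for fl in(1,-1):
          q=ik([x0,y0,.085],ori(h,np.radians(a),fl));r.append('.' if q is None else 'Y')
      print(x0,y0,h,''.join(r))
E
```

```text
pip (array([0.4854, 0.2571, 0.1969]), np.float64(0.00034037161784361417)) [0.4838 0.2547 0.206 ] [0.4713 0.261  0.206 ]
square [array([0.4986, 0.275 ]), array([0.4987, 0.2427]), array([0.4688, 0.2402]), array([0.4671, 0.2727])]
unit top corners [array([0.5769, 0.3415]), array([0.5747, 0.1679]), array([0.3863, 0.1676]), array([0.3871, 0.3438])]
dial [0.3761 0.2614 0.038 ]
rack [[ 0.5694 -0.1442]
 [ 0.5379 -0.3787]
 [ 0.399  -0.3572]
 [ 0.4308 -0.1257]] [ 0.4842 -0.2514]
turq [0.4085 0.0496]
pink [0.4469 0.4271]
espr [ 0.6768 -0.0406]
mug [0.6582 0.0622]
spoon [0.2995 0.0923]
lemon [ 0.3906 -0.4519]
garlic [ 0.4649 -0.4512]
0.45 -0.03 0 ..........
0.45 -0.03 0.8 YYYYYYYYYY
0.45 -0.03 1.57 YYYYYYYYYY
0.45 -0.03 -0.8 YY......YY
0.45 -0.03 -1.57 YYYYYYYYYY
0.45 -0.03 3.14 YYYYYY....
0.55 -0.03 0 YY........
0.55 -0.03 0.8 YYYYYYYYYY
0.55 -0.03 1.57 YYYYYYYYYY
0.55 -0.03 -0.8 YYYYYYYYYY
0.55 -0.03 -1.57 YYYYYYYYYY
0.55 -0.03 3.14 YYYY......
0.45 -0.0 0 ..........
0.45 -0.0 0.8 YY....YYYY
0.45 -0.0 1.57 YYYYYYYYYY
0.45 -0.0 -0.8 YY....YYYY
0.45 -0.0 -1.57 YYYYYYYYYY
0.45 -0.0 3.14 YYYYYY....
0.55 -0.0 0 YY........
0.55 -0.0 0.8 YYYYYYYYYY
0.55 -0.0 1.57 YYYYYYYYYY
0.55 -0.0 -0.8 YYYYYYYYYY
0.55 -0.0 -1.57 YYYYYYYYYY
0.55 -0.0 3.14 YYYY......
```

Run:
```python
from h import *
D=np.diag([1.,-1,-1])
move_pose([.35,-.1,.36],D)
move_pose([.4838,.2547,.30],D)
s=state();im=grab_frame("wrist")
c=camera_info("wrist");np.savez("w1.npz",p=s["eef_pos"],o=s["orientation"])
cv2.imwrite("pics/w1.png",cv2.resize(im[:,:,::-1],(800,600),interpolation=cv2.INTER_CUBIC))
print(s["t"],s["eef_pos"],s["q"],s["ft_force"])
```

```text
3.2583 [0.48427472 0.25335585 0.300324  ] [-0.49830717  0.58956843 -0.08048134  1.46985411  0.05143583  1.08395511
 -2.16174044] [-0.09833434 -0.29410487 -0.05691642]
```

View pics/w1.png

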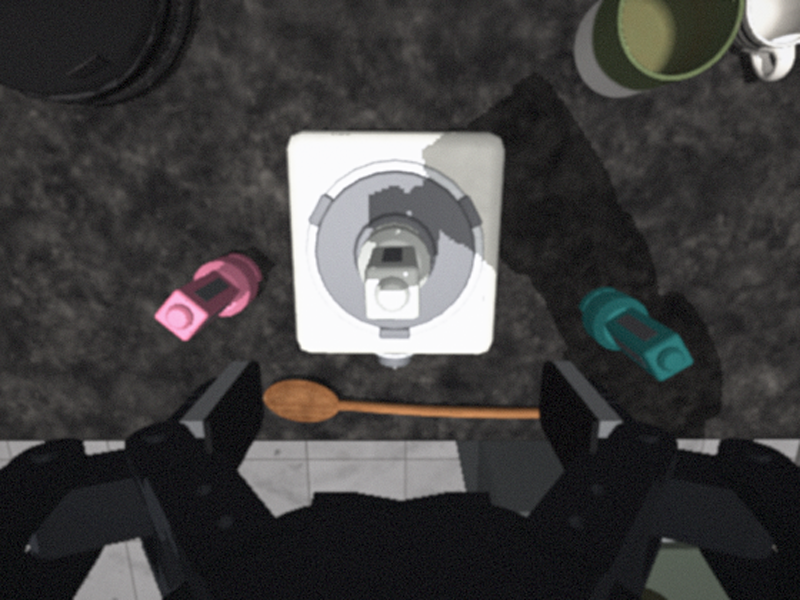

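The wrist view shows the shaft top square at about (365–418, 265–319) with the pip at (393,293). The flats are parallel to the unit's edges.

Run:
```python
from h import *
w=np.load("w1.npz");c=camera_info("wrist");H=c["hand_eye"];k=560/800
def at(px,z):
    d=w["o"]@H[:3,:3]@np.linalg.solve(c["intrinsics"],[px[0]*k,px[1]*k,1]);o=w["p"]+w["o"]@H[:3,3];return (o+d*(z-o[2])/d[2]).round(4)
print("pip",at((393,293),.206));print("sq",[at(p,.2) for p in[(365,264),(417,264),(418,318),(366,319)]])
print("unit",[at(p,.066) for p in[(289,133),(503,133),(494,352),(299,353)]],"dial",at((396,362),.038))
```

```text
pip [0.4853 0.2565 0.206 ]
sq [array([0.4997, 0.2715, 0.2   ]), array([0.4997, 0.2438, 0.2   ]), array([0.4695, 0.243 , 0.2   ]), array([0.4689, 0.2716, 0.2   ])]
unit [array([0.5754, 0.3383, 0.066 ]), array([0.5753, 0.1734, 0.066 ]), array([0.3943, 0.1711, 0.066 ]), array([0.3936, 0.3412, 0.066 ])] dial [0.3728 0.2569 0.038 ]
```

```bash
cat >> h.py <<'E'
D=np.diag([1.,-1,-1])
Rz=lambda a:R.from_rotvec([0,0,a]).as_matrix()
E
python3 - <<'E'
from h import *
np.set_printoptions(precision=3,suppress=True)
P=np.array([.485,.2555,.160])
move_l(P+[0,0,.075],.15,D);f0=state()["ft_force"];print(f0)
move_l(P,.1);print(state()["ft_force"]-f0,state()["eef_pos"])
move_gripper(.028,80)
s=state();print("grip",s["t"],s["grip_width"],s["gripper_force"],s["ft_force"]-f0,s["wrist_torque"],s["eef_pos"])
p=P.copy();a=.28;prev=0
for i in range(4):
    t=a*(-1)**i; n=2.4e-3*abs(t-prev)/.56; p[2]+=n; prev=t
    move_l(p,n/.8,Rz(t)@D)
    s=state();print(i,s["t"],s["eef_pos"],s["ft_force"]-f0,s["wrist_torque"])
np.savez("tw.npz",p=p,prev=prev,f0=f0)
cv2.imwrite("pics/s2.png",grab_frame("scene")[:,:,::-1])
cv2.imwrite("pics/s2c.png",cv2.resize(grab_frame("scene")[200:320,140:260,::-1],None,fx=5,fy=5,interpolation=cv2.INTER_CUBIC))
E
```

```text
[ 0.043  0.24  -0.286]
[-0.182  0.324 -0.06 ] [0.485 0.256 0.161]
grip 5.3583 0.029286297964313805 65.1945161819458 [0.934 4.364 5.429] [ 1.185 -0.051 -0.131] [0.485 0.256 0.16 ]
0 5.9083 [0.485 0.256 0.161] [ 1.606  5.823 -3.047] [ 1.655 -0.297  0.214]
1 6.8583 [0.485 0.256 0.163] [ 0.519  6.075 -9.284] [ 1.611 -0.204 -0.103]
2 7.8083 [0.485 0.256 0.166] [ 1.484  6.019 -5.804] [ 1.844 -0.267  0.183]
3 8.7583 [0.485 0.256 0.168] [-1.156  5.614 -7.853] [ 1.533  0.2   -0.02 ]
```

View pics/s2c.png

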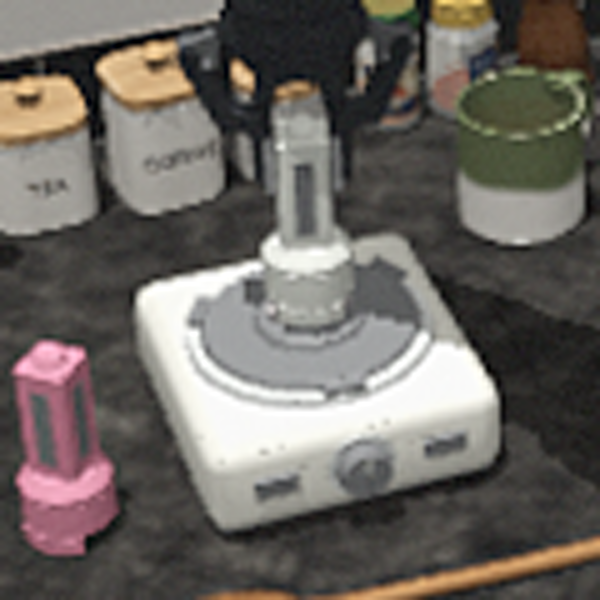

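The unit's dial is at (213,293) in both the first and the present scene view, so it hasn't moved. The shaft is rising. I'll ease off the sideways force and carry on.

Run:
```python
from h import *
np.set_printoptions(precision=3,suppress=True)
z=np.load("tw.npz");p=z["p"].copy();prev=float(z["prev"]);f0=z["f0"]
for i in range(8):
    t=-np.sign(prev)*.28; n=2.4e-3;p[2]+=n;prev=t
    F=state()["ft_force"]-f0
    p[:2]+=np.clip(F[:2]*1e-4,-5e-4,5e-4)
    move_l(p,n/.8,Rz(t)@D)
    s=state();print(i,s["t"],s["eef_pos"],s["ft_force"]-f0,s["wrist_torque"])
np.savez("tw.npz",p=p,prev=prev,f0=f0)
cv2.imwrite("pics/s3c.png",cv2.resize(grab_frame("scene")[200:320,140:260,::-1],None,fx=5,fy=5,interpolation=cv2.INTER_CUBIC))
```

```text
0 9.825 [0.485 0.256 0.171] [ 0.632  4.698 -4.779] [ 1.549 -0.035  0.084]
1 10.7917 [0.485 0.256 0.173] [ 0.213  1.589 -4.91 ] [ 0.501  0.125 -0.048]
2 11.7417 [0.485 0.256 0.176] [ 0.316 -1.302 -4.668] [ 0.124 -0.331  0.02 ]
3 12.6917 [0.485 0.256 0.178] [-0.652 -1.508 -7.325] [-0.377  0.321 -0.172]
4 13.6417 [0.485 0.257 0.181] [-0.676  1.658 -0.372] [0.358 0.062 0.003]
5 14.5917 [0.485 0.257 0.183] [-1.32  -0.404  4.815] [0.007 0.426 0.031]
6 15.5417 [0.485 0.256 0.185] [ 0.274 -0.123 -1.719] [-0.02  -0.015 -0.034]
7 16.4917 [0.485 0.256 0.188] [ 0.483 -0.323 -1.052] [-0.02   0.035  0.055]
```

View pics/s3c.png

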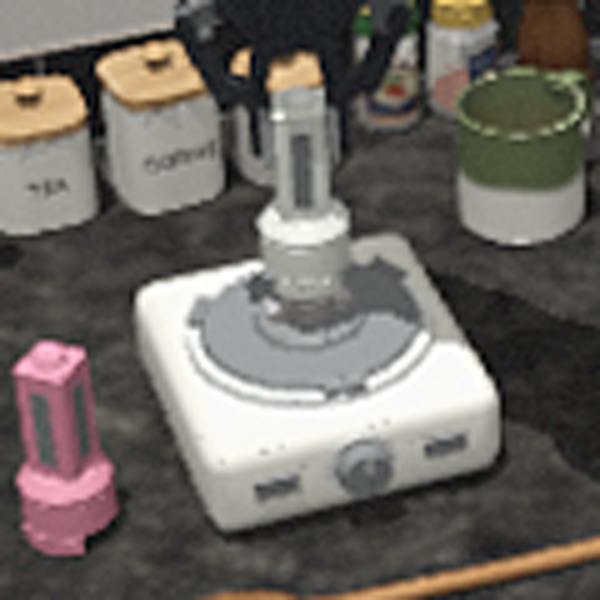

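The shaft is free: the pull is down to its own weight and the unit is unmoved. Next I lift it clear and set it down.

Run:
```python
from h import *
np.set_printoptions(precision=3,suppress=True)
z=np.load("tw.npz");p=z["p"].copy();f0=z["f0"]
p[2]+=.03;move_l(p,.04);print(state()["ft_force"]-f0)
p[2]=.27;move_l(p,.12,D)
S=np.array([.50,-.04,.27]);move_l(S,.25)
S[2]=.087;move_l(S,.15)
f1=state()["ft_force"]
for k in range(14):
    S[2]-=.001;move_l(S,.02);F=state()["ft_force"]-f1
    if F[2]>3:break
print(k,state()["eef_pos"],F)
move_gripper(.045);dwell(.2);S[2]+=.0;print(state()["grip_width"])
move_l([S[0],S[1],.19],.2)
s=state();print(s["t"],s["q"])
np.savez("w2.npz",p=s["eef_pos"],o=s["orientation"])
a=grab_frame("scene")[190:310,230:390,::-1]
b=grab_frame("top")[180:270,230:350,::-1]
cv2.imwrite("pics/s4.png",np.hstack([cv2.resize(a,(440,330),interpolation=cv2.INTER_CUBIC),cv2.resize(b,(360,270),interpolation=cv2.INTER_CUBIC)[:270],][:1]+[cv2.copyMakeBorder(cv2.resize(b,(360,270),interpolation=cv2.INTER_CUBIC),0,60,0,0,cv2.BORDER_CONSTANT)]))
# ik preview
def ori(h,a,flip):
    u=np.array([np.cos(h),np.sin(h),0]);zz=np.sin(a)*u-np.cos(a)*np.array([0,0,1]);y=flip*np.array([-np.sin(h),np.cos(h),0]);return np.c_[np.cross(y,zz),y,zz]
for fl in(1,-1):
  for a in(50,60,70,80):
    for pos,h,aa in(((.5,-.04,.09),np.pi/2,a),((.49,-.21,.1),np.pi/2-.134,a-92)):
      print(fl,a,ik(pos,ori(h,np.radians(aa),fl)))
```

```text
[ 0.596 -0.111 -1.206]
8 [ 0.5   -0.04   0.078] [-2.29   0.473 11.321]
0.04511520860011527
24.1833 [ 0.071  0.659 -0.097  1.805  0.094  0.683 -1.65 ]
1 50 [ 0.514  1.083 -0.127  1.664 -0.806  1.012 -2.053]
1 50 [-0.522  1.276  1.068  1.882 -0.65   0.451 -2.637]
1 60 [ 0.584  1.175 -0.176  1.59  -0.814  1.147 -2.023]
1 60 [-0.375  1.098  0.85   1.886 -0.463  0.399 -2.733]
1 70 [ 0.64   1.274 -0.227  1.511 -0.817  1.277 -2.011]
1 70 [-0.188  0.963  0.618  1.872 -0.293  0.397 -2.815]
1 80 [ 0.673  1.376 -0.26   1.429 -0.833  1.415 -2.   ]
1 80 [-0.01   0.893  0.451  1.841 -0.326  0.448 -2.703]
-1 50 [ 0.997  1.465 -1.377  1.648  0.626  0.962 -0.271]
-1 50 [-0.006  0.971 -0.085  1.867  1.136  0.895 -1.2  ]
-1 60 [ 1.046  1.636 -1.527  1.574  0.638  1.093 -0.245]
-1 60 [ 0.082  0.907 -0.094  1.872  1.044  0.748 -1.036]
-1 70 [ 1.067  1.731 -1.539  1.496  0.522  1.148 -0.114]
-1 70 [ 0.212  0.864 -0.163  1.859  0.92   0.657 -0.836]
-1 80 [ 1.073  1.811 -1.522  1.415  0.385  1.205  0.024]
-1 80 [ 0.38   0.848 -0.29   1.829  0.782  0.626 -0.622]
```

View pics/s4.png

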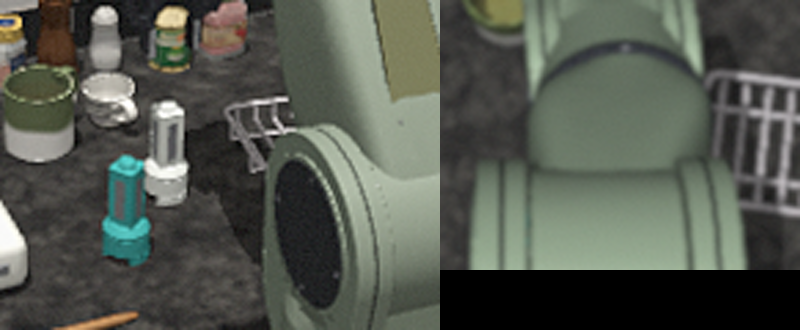

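The scene crop shows the white shaft standing upright at crop (166,150), clear of the turquoise one and the cup. Next I take the fresh hold from the side, with the tool tilted.

```bash
cat >> h.py <<'E'
def ori(h,a,flip=1):
    a=np.radians(a);u=np.array([np.cos(h),np.sin(h),0]);zz=np.sin(a)*u-np.cos(a)*np.array([0,0,1]);y=flip*np.array([-np.sin(h),np.cos(h),0]);return np.c_[np.cross(y,zz),y,zz]
E
python3 - <<'E'
from h import *
np.set_printoptions(precision=3,suppress=True)
A=68;O=ori(np.pi/2,A,1);zt=O[:,2]
G=np.array([.5,-.04,.088])+.014*zt
move_l([.5,-.12,.25],.25)
move_gripper(.07)
move_pose(G-.12*zt+[0,0,.06],O)
move_l(G-.12*zt,.15)
s=state();f0=s["ft_force"];print(s["t"],s["q"])
move_l(G,.12);print(state()["ft_force"]-f0)
move_gripper(.028,60)
s=state();print(s["t"],s["grip_width"],s["gripper_force"],s["ft_force"]-f0)
move_l(G+[0,0,.10],.12);s=state();print(s["t"],s["q"],s["ft_force"]-f0)
h=np.pi/2-.134
for a in(0,-10,-20,-24):
    for z in (.04,.1):print(a,z,ik([.49,-.22,z],ori(h,a,1)))
cv2.imwrite("pics/s5.png",cv2.resize(grab_frame("scene")[150:320,200:400,::-1],None,fx=3,fy=3,interpolation=cv2.INTER_CUBIC))
E
```

```text
26.65 [ 0.667  1.235 -0.028  1.305 -0.808  1.566 -2.048]
[-0.435  0.215 -0.038]
28.25 0.02898880738750416 56.028385162353516 [-0.091 -1.914  1.327]
29.2333 [ 0.547  1.082 -0.082  1.595 -0.917  1.387 -2.018] [-0.952 -0.115 -2.576]
0 0.04 [ 0.172  0.991  0.372  1.799 -0.705  0.488 -2.249]
0 0.1 [ 0.143  0.892  0.428  1.774 -0.6    0.609 -2.342]
-10 0.04 [ 0.018  1.015  0.479  1.848 -0.658  0.381 -2.376]
-10 0.1 [-0.011  0.914  0.536  1.824 -0.529  0.501 -2.477]
-20 0.04 [-0.142  1.074  0.606  1.879 -0.604  0.312 -2.522]
-20 0.1 [-0.163  0.967  0.649  1.86  -0.436  0.422 -2.643]
-24 0.04 [-0.206  1.109  0.663  1.886 -0.592  0.299 -2.575]
-24 0.1 [-0.22   0.996  0.692  1.87  -0.388  0.399 -2.722]
```

View pics/s5.png

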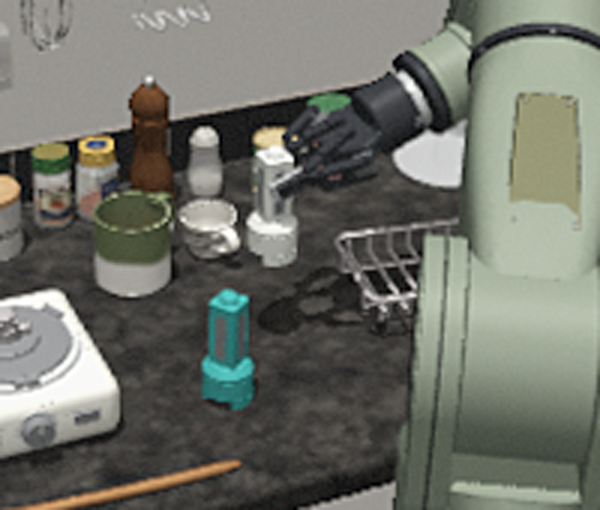

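The shaft is held at crop (275,190), clear of everything. Now I tilt it over the rack, lower it until it touches, release and retreat.

Run:
```python
from h import *
np.set_printoptions(precision=3,suppress=True)
h=np.pi/2-.134;u=np.array([np.cos(h),np.sin(h),0]);C=np.array([.4842,-.2514,0])
def tcp(z,L):
    O=ori(h,68-L,1);return C+.026*u+[0,0,z]+.014*O[:,2],O
p,O=tcp(.20,45);move_l(p,.12,O)
p,O=tcp(.16,92);move_l(p,.06,O)
p,O=tcp(.068,92);move_l(p,.1)
f1=state()["ft_force"]
for k in range(16):
    p=p-[0,0,.001];move_l(p,.02);F=state()["ft_force"]-f1
    if F[2]>2.5:break
s=state();print(k,s["t"],s["eef_pos"],p,F)
move_gripper(.05);dwell(.2)
move_l(p-.12*O[:,2],.12)
move_l(p-.12*O[:,2]+[0,0.05,.12],.2)
s=state();print(s["t"],s["q"])
move_pose([.30,0.0,.42],D)
print(state()["t"])
cv2.imwrite("pics/s6.png",np.hstack([cv2.resize(grab_frame("top")[190:280,300:400,::-1],(440,396),interpolation=cv2.INTER_CUBIC),cv2.resize(grab_frame("top")[150:320,110:265,::-1],(360,396),interpolation=cv2.INTER_CUBIC)]))
```

```text
10 35.975 [ 0.487 -0.231  0.044] [ 0.487 -0.231  0.044] [-0.822  2.303  7.854]
38.4583 [-0.539  0.805  1.042  1.71  -0.335  0.895 -2.767]
39.5917
```

View pics/s6.png

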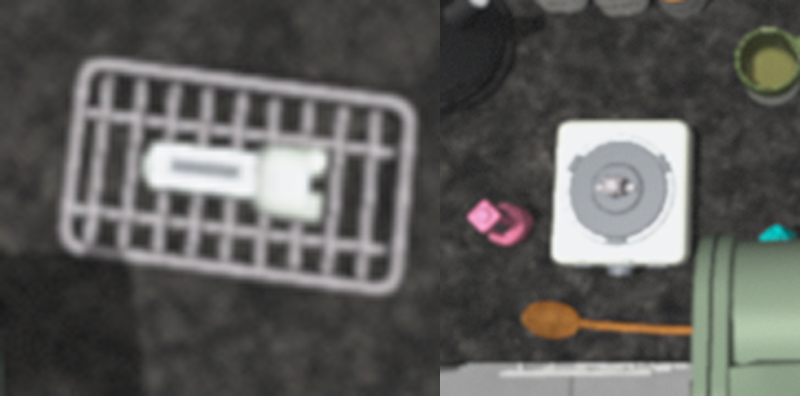

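The shaft lies on its side at crop (235,180), wholly inside the rim. The unit and the other things are where they were, so I'm handing in.

```bash
python3 -c "
from workcell import *
print(sign_off())"
```

```text
the job is handed in; nothing more can be done
None
```

The drive shaft was twisted off its spindle without moving the power unit, stood on the worktop, taken up in a fresh hold and laid on its side wholly inside the draining rack; I handed the job in at about 40 s of the 72 s allowed.

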